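# Latch three sprockets for tack welding, largest first

## Task

Lock the three sprockets on their welding jigs before they are tacked: with closed fingertips press down the black-capped push latch beside each jigged sprocket until it is fully home, the largest sprocket's first, then the middle-sized one's, then the smallest one's. Only press: leave the sprockets on their seats, neither lifted nor shifted, and do not disturb the other things on the bench.

Things in the scene. Friction and masses are not known exactly. Their poses are not given: they have to be found in the camera images.
- jig_large: fixed welding jig that carries the largest sprocket: dark steel plate 170 x 80 x 12 mm, origin at the centre of its underside on the bench, x along its length, z up. In its frame the sprocket sits centred at x = +30 mm and the push latch's vertical axis is at x = -60 mm (y = 0 for both). The latch runs in a grey block 36 x 44 mm, its top 40 mm above the bench.
- latch_large_top (a point): centre of the top face of the push latch on the largest sprocket's jig: round flat black cap, 36 mm diameter, 10 mm thick, on a steel stem that also carries a clamp bar 16 mm wide reaching over the sprocket's rim. The top face is about 98 mm above the bench when fully up and 82 mm when fully home. All three latches look alike.
- latch_large (a joint): travel of that latch straight down, m: 0 is fully up, 0.016 fully home against a solid stop (its rubber foot then stands just over the sprocket's rim). A steady downward push of about 4 to 5 N moves it; no spring, it stays where it is left. The start varies from 0 to 0.003.
- sprocket_large: loose steel chain sprocket, largest of the three: large open rim, five spokes and a hub 14 high, 110 across the rim (114 over the teeth), all mm, rim 8 mm thick; origin at the centre of its underside, 20 mm above the bench, z up. It rests on a boss around a 14 mm brass stub, under the latch's clamp foot.
- jig_medium: fixed welding jig that carries the middle-sized sprocket: dark steel plate 170 x 80 x 12 mm, origin at the centre of its underside on the bench, x along its length, z up. In its frame the sprocket sits centred at x = +30 mm and the push latch's vertical axis is at x = -60 mm (y = 0 for both). The latch runs in a grey block 36 x 44 mm, its top 40 mm above the bench.
- latch_medium_top (a point): centre of the top face of the push latch on the middle-sized sprocket's jig: round flat black cap, 36 mm diameter, 10 mm thick, on a steel stem that also carries a clamp bar 16 mm wide reaching over the sprocket's rim. The top face is about 98 mm above the bench when fully up and 82 mm when fully home. All three latches look alike.
- latch_medium (a joint): travel of that latch straight down, m: 0 is fully up, 0.016 fully home against a solid stop (its rubber foot then stands just over the sprocket's rim). A steady downward push of about 4 to 5 N moves it; no spring, it stays where it is left. The start varies from 0 to 0.003.
- sprocket_medium: loose steel chain sprocket, middle-sized of the three: open rim, five spokes and a hub 14 high, 82 across the rim (86 over the teeth), all mm, rim 8 mm thick; origin at the centre of its underside, 20 mm above the bench, z up. It rests on a boss around a 14 mm brass stub, under the latch's clamp foot.
- jig_small: fixed welding jig that carries the smallest sprocket: dark steel plate 170 x 80 x 12 mm, origin at the centre of its underside on the bench, x along its length, z up. In its frame the sprocket sits centred at x = +30 mm and the push latch's vertical axis is at x = -60 mm (y = 0 for both). The latch runs in a grey block 36 x 44 mm, its top 40 mm above the bench.
- latch_small_top (a point): centre of the top face of the push latch on the smallest sprocket's jig: round flat black cap, 36 mm diameter, 10 mm thick, on a steel stem that also carries a clamp bar 16 mm wide reaching over the sprocket's rim. The top face is about 98 mm above the bench when fully up and 82 mm when fully home. All three latches look alike.
- latch_small (a joint): travel of that latch straight down, m: 0 is fully up, 0.016 fully home against a solid stop (its rubber foot then stands just over the sprocket's rim). A steady downward push of about 4 to 5 N moves it; no spring, it stays where it is left. The start varies from 0 to 0.003.
- sprocket_small: loose steel chain sprocket, smallest of the three: plain disc with a bore, 56 across the rim (60 over the teeth), all mm, rim 8 mm thick; origin at the centre of its underside, 20 mm above the bench, z up. It rests on a boss around a 14 mm brass stub, under the latch's clamp foot.
- bush: bystander: loose steel bush standing upright, 32 mm diameter, 45 mm high; origin at the centre of its underside
- jar: bystander: loose small jar with a lid, 46 mm diameter, 70 mm high; origin at the centre of its underside
- spare: bystander: loose spare spoked sprocket lying flat on the bench without a jig, 72 mm across, 14 mm high; origin at the centre of its underside
- mug: bystander: loose white mug, 76 mm diameter, 85 mm high; origin at the centre of its underside
- hammer: bystander: loose hammer lying on the bench, 260 mm long along its x, head at +x, 26 mm high; origin under the middle of its length
- wrench: bystander: loose wrench lying on the bench, 180 mm long along its x, under 25 mm high; origin under the middle of its length

How it is judged:
By the outcome, as a careful person would: the job done as asked, in the order asked, and still so for the second after the job is handed in, with the robot touching nothing.
It also fails if it takes over 42 s, if anything falls off the work surface, if the arm or the gripper's body presses on something with over 40 N, if the wrist force passes 120 N, or if a joint passes its speed limit or range.

## Robot

A 6-joint arm with a two-finger parallel gripper is mounted at the origin on the work surface. World frame = base frame: x ahead of the robot, y to its left, z up, the work surface at z = 0. Lengths are in m, angles in degrees, forces in N, time in s.
With the tool pointing down it reaches from about 0.4 to 0.825 m from the base axis. Payload 7 kg.
Tool frame: the origin (TCP) lies midway between the tips of the shut fingers; the grasp point (between the pads) lies 19 mm behind it; z points along the fingers, y is the line along which they close (so a half turn about z gives the same grasp; the last joint's range is limited). The gripper opens to 85 mm and grips with 20 to 120 N. Pads are 22 mm wide; open, the fingers measure 114 mm over their backs; the gripper's body (76 mm by 85 mm) begins 54 mm behind the grasp point. The pads swing forward as they close: fully open they stand 13 mm farther back than shut.
Start: joints at [-50.128, 20.546, 0.682, 0, -70.136, -16.507], TCP at [0.268, -0.62, 0.231] pointing down, gripper open.
Joint ranges: [-176.03, 176.03], [-82.01, 121.73], [-58.28, 71.71], [-173.87, 95.51], [-174.79, -0.11], [-173.66, 173.66]. Speed limits (degrees/s): [136.94, 136.94, 172.46, 180, 180, 180].

## Interface

Orientations are given as a 3x3 rotation matrix whose columns are the frame's x, y, z axes.
In Python, from bench import bot gives the robot as it stands. The module is installed in compiled form; this text tells all that it offers.
- The arm moves only by the tool servo_tool, never from a script. Its argument "commands" is a list of rows, each an object of numbers: "x", "y", "z": the shift along the tool's x, y, z in cm; "wx", "wy", "wz": the turn, a rotation vector about the tool's x, y, z in rad; "grip": the finger opening in cm, from 0 to 8.54. A call has 1 to 12 rows; each row is the pose to reach, as a shift and turn from the pose commanded when the call began, along the tool's axes at that moment; what a row does not reach only later rows make up. A row lasts 1/12 s, in which the tool goes at most 41.7 mm and 7.16 degrees, less where a joint would pass 70% of its speed; a pose out of reach is approached as far as the arm can. A call with a gripper value outside its range is refused whole. The fingers move at their own pace and stop on an object; "grip_force" is the grip in N (left out, the last holds). Time passes only in rows, so rows that repeat a pose let the fingers close. It gives the time, the measured TCP pose, the force, the opening and the grip force at its end, in the units of the state.
- bot.get_obs(): the state, without advancing time (a new reading comes with each control period).
- bot.read_camera(name): name is "scene" or "top" or "wrist"; returns the picture (400x640x3 uint8, red, green, blue); there is no depth.
- bot.camera_params(name): a dict with "camera_matrix" (3x3 intrinsics, pixels), "pose" (4x4, takes a point from camera to world coordinates). Camera axes: x right, y down, z forward; pixel columns grow to the right and rows downward; lengths in m; the calibration is good to about 2 mm. The wrist camera is an equidistant fisheye: a pixel r from the principal point sees the ray r / f radians off the axis. A picture is of the moment at which its call begins: read the wrist's pose just before it. camera_params takes no time and is no camera call; for the wrist camera it gives the pose at the moment of the call.
- bot.hand_in(): hands the job in; it is judged then, once.
The state is a dict: "t": time; "joint_positions": joint angles; "qd": joint speeds; "effort": joint torques, N m; "tool_pos": TCP position; "tool_rot": TCP orientation; "force": force on the tool from outside, world axes, zero at the start; "moment": the same for the moment, N m; "finger_gap": finger opening in m; "gripper_force": force on a finger pad.
Only numpy, scipy, OpenCV 4.12 (cv2) and the standard library are available. Lean on these libraries where they do the work, as an engineer would, in place of code of your own. Each camera call takes 0.05 s, during which the arm holds its last target. There are 200 camera calls.

## Working session

There is one attempt and no reset: what is moved stays moved. The work goes in short steps, Python scripts to look and compute and a tool call to move; the robot and the scene stay as the last step left them, time stands still between calls to the robot, and variables do not carry over. Pictures are saved under pics/ and viewed, at most 10 in all, crops included, and the job is handed in when it is done.

Besides the shell and the picture viewer there is one more tool, called after "Request:" as a command line: name --argument value ..., lists and objects as JSON in quotes. servo_tool: Moves the arm, as the interface text tells. Its arguments: {"type":"object","properties":{"commands":{"type":"array"},"grip_force":{"type":"number"}},"required":["commands"]}

```bash
mkdir -p pics; python3 - <<'E'
from bench import bot
import cv2
for n in("top","scene"):
    im=bot.read_camera(n); cv2.imwrite(f"pics/{n}.png",cv2.resize(im[:,:,::-1],(800,500),interpolation=cv2.INTER_CUBIC)); cv2.imwrite(f"{n}_raw.png",im[:,:,::-1])
    p=bot.camera_params(n); print(n,p["camera_matrix"].round(1).tolist(),p["pose"].round(4).tolist())
o=bot.get_obs();print(o["t"],o["tool_pos"],o["tool_rot"],o["force"],o["finger_gap"])
E
```

```text
top [[412.3, 0.0, 325.1], [0.0, 412.3, 197.8], [0.0, 0.0, 1.0]] [[-0.0083, -0.9906, 0.1363, 0.4401], [-0.9997, 0.0115, 0.0228, -0.0071], [-0.0242, -0.136, -0.9904, 1.3591], [0.0, 0.0, 0.0, 1.0]]
scene [[510.0, 0.0, 307.8], [0.0, 510.0, 205.3], [0.0, 0.0, 1.0]] [[0.8087, 0.4206, -0.4113, 1.1957], [0.588, -0.5565, 0.5871, -0.7968], [0.018, -0.7166, -0.6973, 1.0583], [0.0, 0.0, 0.0, 1.0]]
0.1 [ 0.26750799 -0.61927808  0.23048726] [[-9.18041931e-01 -3.96482734e-01 -6.73472275e-04]
 [-3.96483288e-01  9.18041084e-01  1.25361865e-03]
 [ 1.21237067e-04  1.41789499e-03 -9.99998987e-01]] [-0.29415467 -1.39513455  0.15010781] 0.0850472993958795
```

View pics/top.png

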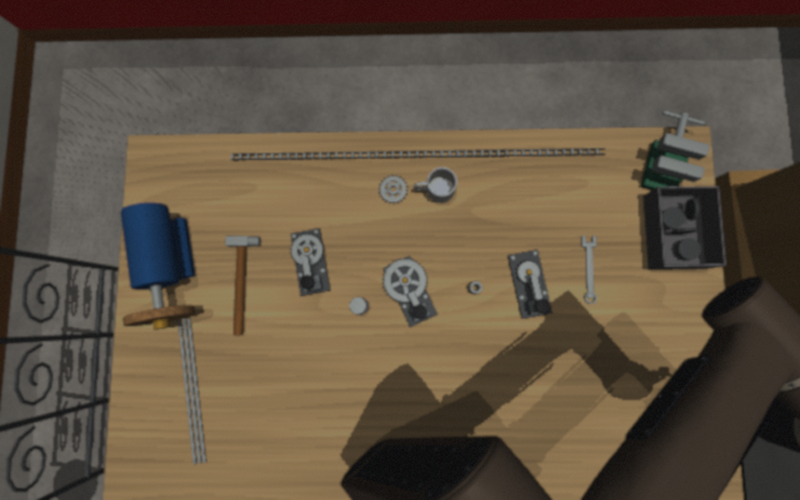

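View pics/scene.png

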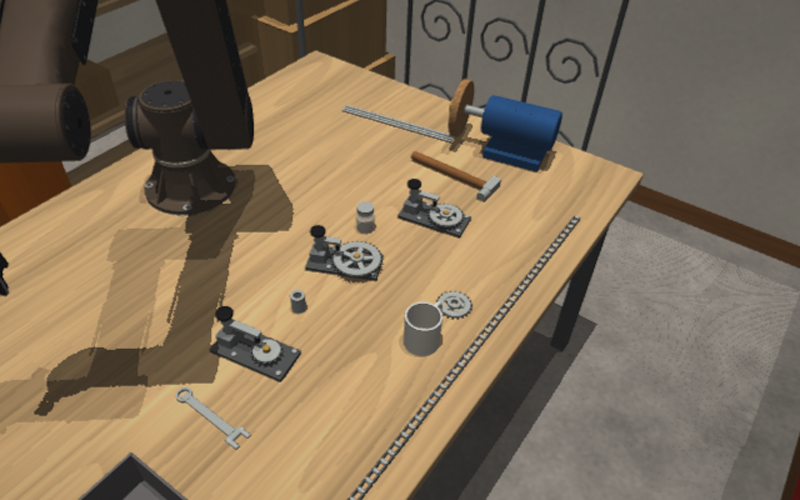

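The top view shows the large jig at about (408,290), the medium one at (309,262) and the small one at (530,285). Their black caps are near (417,312), (308,282) and (541,306). I'll enlarge the caps in both views.

```bash
python3 - <<'E'
import cv2,numpy as np
t=cv2.imread("top_raw.png");s=cv2.imread("scene_raw.png")
c={'t':[(334,249),(246,225),(433,245)],'s':[(254,185),(331,148),(180,252)]}
f=lambda im,p:cv2.resize(im[p[1]-16:p[1]+16,p[0]-16:p[0]+16],(256,256),interpolation=cv2.INTER_NEAREST)
m=np.vstack([np.hstack([f(im,p) for p in c[k]]) for k,im in(('t',t),('s',s))])
m=cv2.convertScaleAbs(m,alpha=1.6,beta=15)
for i in range(0,768,64): cv2.line(m,(i,0),(i,511),(0,255,255) if i%256 else (0,0,255),1)
for i in range(0,512,64): cv2.line(m,(0,i),(767,i),(0,255,255) if i%256 else (0,0,255),1)
cv2.imwrite("pics/caps.png",m)
E
```

```text
(no output)
```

View pics/caps.png

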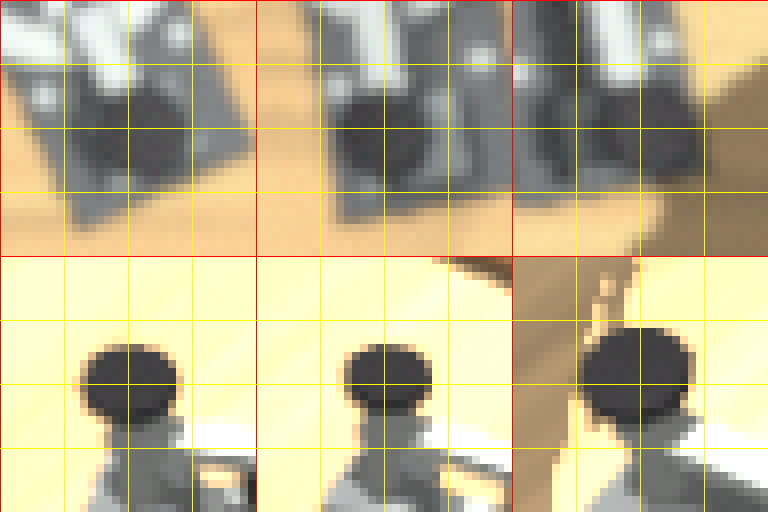

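The caps are clear in both views. Their centres in raw pixels (scene / top) are:
- **Large:** (254.1,185) / (334.9,249.5)
- **Medium:** (331.5,147.4) / (246,226.2)
- **Small:** (179.5,251) / (434.5,245.5)

```bash
python3 - <<'E'
from bench import bot
import numpy as np
P={'L':((254.1,185),(334.9,249.5)),'M':((331.5,147.4),(246,226.2)),'S':((179.5,251),(434.5,245.5))}
def ray(n,uv):
    p=bot.camera_params(n);d=p["pose"][:3,:3]@np.linalg.solve(p["camera_matrix"],[uv[0]-.5,uv[1]-.5,1]);return p["pose"][:3,3],d/np.linalg.norm(d)
o=bot.get_obs();R=o["tool_rot"];T=o["tool_pos"]
for k,v in P.items():
    rs=[ray("scene",v[0]),ray("top",v[1])]
    A=sum(np.eye(3)-np.outer(d,d) for c,d in rs);b=sum((np.eye(3)-np.outer(d,d))@c for c,d in rs)
    X=np.linalg.solve(A,b)
    pl=[c+d*((.092-c[2])/d[2]) for c,d in rs]
    print(k,X.round(4),[q[:2].round(4) for q in pl], "base dist",np.linalg.norm(X[:2]).round(3),"tool shift cm",(100*R.T@(np.r_[np.mean(pl,0)[:2],.14]-T)).round(2))
E
```

```text
L [ 0.4551 -0.0062  0.0918] [array([ 0.4539, -0.0076]), array([ 0.4564, -0.005 ])] base dist 0.455 tool shift cm [-41.53  48.82   9.11]
M [0.5304 0.2691 0.0913] [array([0.5311, 0.2686]), array([0.5302, 0.2687])] base dist 0.595 tool shift cm [-59.36  71.07   9.14]
S [ 0.4662 -0.3065  0.0934] [array([ 0.4657, -0.3054]), array([ 0.4658, -0.3074])] base dist 0.558 tool shift cm [-30.61  20.85   9.07]
```

Request:
servo_tool --commands '[{"x":-2.6,"y":3.05,"z":0,"grip":0},{"x":-5.2,"y":6.1,"z":0,"grip":0},{"x":-7.8,"y":9.15,"z":0,"grip":0},{"x":-10.4,"y":12.2,"z":0,"grip":0},{"x":-13,"y":15.25,"z":0,"grip":0},{"x":-15.6,"y":18.3,"z":0,"grip":0},{"x":-18.2,"y":21.35,"z":0,"grip":0},{"x":-20.8,"y":24.4,"z":0,"grip":0},{"x":-23.4,"y":27.45,"z":0,"grip":0},{"x":-26,"y":30.5,"z":0,"grip":0},{"x":-28.6,"y":33.55,"z":0,"grip":0},{"x":-31.2,"y":36.6,"z":0,"grip":0}]' --grip_force 60

```text
$.commands[0]: bad value
```

Request:
servo_tool --commands '[{"x":-2.6,"y":3.05,"z":0,"grip":0},{"x":-5.2,"y":6.1,"z":2,"grip":0},{"x":-7.8,"y":9.15,"z":4,"grip":0},{"x":-9.5,"y":11.2,"z":6,"grip":0},{"x":-10.3,"y":12.2,"z":8,"grip":0},{"x":-10.3,"y":12.2,"z":9,"grip":0},{"x":-10.3,"y":12.2,"z":9,"grip":0},{"x":-10.3,"y":12.2,"z":9,"grip":0}]'

```text
$.commands[0]: bad value
```

```bash
python3 - <<'E'
from bench import bot
import cv2,numpy as np
o=bot.get_obs();p=bot.camera_params("wrist");print(o["t"],o["tool_pos"],o["force"],o["finger_gap"],o["joint_positions"])
print((100*o["tool_rot"].T@(np.array([.4551,-.0063,.1])-o["tool_pos"])).round(2))
w=bot.read_camera("wrist");s=bot.read_camera("scene")
cv2.imwrite("w1_raw.png",w[:,:,::-1])
m=np.vstack([cv2.resize(w[:,:,::-1],(480,300)),cv2.resize(s[135:235,175:335,::-1],(480,300),interpolation=cv2.INTER_CUBIC)]);cv2.imwrite("pics/w1.png",m)
E
```

```text
0.1 [ 0.26750799 -0.61927808  0.23048726] [-0.29415467 -1.39513455  0.15010781] 0.0850472993958795 [-5.01283460e+01  2.05853900e+01  6.39964466e-01 -1.74708863e-02
 -7.01344384e+01 -1.65071954e+01]
[-41.53  48.82  13.11]
```

View pics/w1.png

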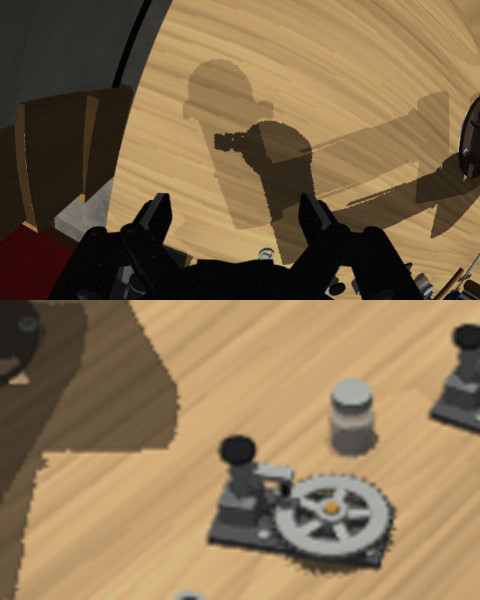

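Both moves were refused and nothing moved. The picture shows the open gripper still at its start, with the large latch untouched. I'll test one row with every field filled in.

Request:
servo_tool --commands '[{"x":-2.6,"y":3.05,"z":0,"wx":0,"wy":0,"wz":0,"grip":0}]' --grip_force 60

```text
t: 0.28
tool_pos: [0.2781, -0.5845, 0.2293]
tool_rot: [[-0.919, -0.394, -0.002], [-0.394, 0.919, 0.001], [0.002, 0.001, -1.0]]
force: [2.5, 0.0, -0.1]
finger_gap: 0.0757
gripper_force: 0.0
```

All keys are required. Continuing.

Request:
servo_tool --commands '[{"x":-2.6,"y":3.05,"z":0,"wx":0,"wy":0,"wz":0,"grip":0},{"x":-5.2,"y":6.1,"z":0,"wx":0,"wy":0,"wz":0,"grip":0},{"x":-7.8,"y":9.15,"z":0,"wx":0,"wy":0,"wz":0,"grip":0},{"x":-10.4,"y":12.2,"z":0,"wx":0,"wy":0,"wz":0,"grip":0},{"x":-13,"y":15.25,"z":0,"wx":0,"wy":0,"wz":0,"grip":0},{"x":-15.6,"y":18.3,"z":0,"wx":0,"wy":0,"wz":0,"grip":0},{"x":-18.2,"y":21.35,"z":0,"wx":0,"wy":0,"wz":0,"grip":0},{"x":-20.8,"y":24.4,"z":0,"wx":0,"wy":0,"wz":0,"grip":0},{"x":-23.4,"y":27.45,"z":0,"wx":0,"wy":0,"wz":0,"grip":0},{"x":-26,"y":30.5,"z":0,"wx":0,"wy":0,"wz":0,"grip":0},{"x":-28.6,"y":33.55,"z":0,"wx":0,"wy":0,"wz":0,"grip":0},{"x":-31.2,"y":36.6,"z":0,"wx":0,"wy":0,"wz":0,"grip":0}]'

```text
t: 1.28
tool_pos: [0.4207, -0.1197, 0.2317]
tool_rot: [[-0.918, -0.397, 0.001], [-0.397, 0.918, 0.0], [-0.001, -0.0, -1.0]]
force: [1.1, -0.6, 0.5]
finger_gap: -0.0001
gripper_force: 0.0
```

Request:
servo_tool --commands '[{"x":-2.5,"y":3,"z":1,"wx":0,"wy":0,"wz":0,"grip":0},{"x":-4.7,"y":5.6,"z":3,"wx":0,"wy":0,"wz":0,"grip":0},{"x":-6.5,"y":7.8,"z":5,"wx":0,"wy":0,"wz":0,"grip":0},{"x":-7.7,"y":9.2,"z":7,"wx":0,"wy":0,"wz":0,"grip":0},{"x":-7.7,"y":9.2,"z":9,"wx":0,"wy":0,"wz":0,"grip":0},{"x":-7.7,"y":9.2,"z":10,"wx":0,"wy":0,"wz":0,"grip":0},{"x":-7.7,"y":9.2,"z":10,"wx":0,"wy":0,"wz":0,"grip":0},{"x":-7.7,"y":9.2,"z":10,"wx":0,"wy":0,"wz":0,"grip":0}]'

```text
t: 1.95
tool_pos: [0.4547, -0.0067, 0.1312]
tool_rot: [[-0.918, -0.397, -0.001], [-0.397, 0.918, -0.001], [0.001, -0.0, -1.0]]
force: [0.8, -0.4, 1.1]
finger_gap: 0.0001
gripper_force: 0.0
```

```bash
python3 - <<'E'
from bench import bot
import cv2,numpy as np
o=bot.get_obs();p=bot.camera_params("wrist");print(o["t"],o["tool_pos"],o["force"],o["finger_gap"],o["joint_positions"])
print((100*o["tool_rot"].T@(np.array([.4551,-.0063,.1])-o["tool_pos"])).round(2))
w=bot.read_camera("wrist");s=bot.read_camera("scene")
m=np.vstack([cv2.resize(w[:,:,::-1],(480,300)),cv2.resize(s[125:225,175:335,::-1],(480,300),interpolation=cv2.INTER_CUBIC)]);cv2.imwrite("pics/w2.png",m)
E
```

```text
1.95 [ 0.45468593 -0.00671456  0.13115618] [ 0.81838385 -0.40864636  1.05696106] 9.429543556363657e-05 [ 2.41109397e+01  5.14291332e+00 -3.41447671e+01  1.38906747e-02
 -5.07887594e+01 -9.07353991e+01]
[-0.06  0.02  3.12]
```

View pics/w2.png

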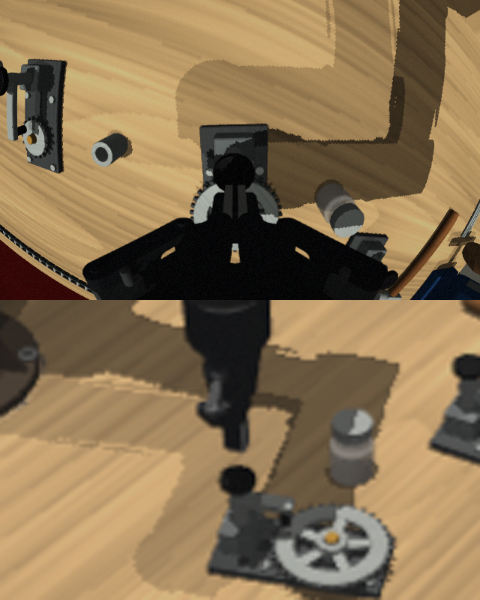

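The closed tips are centred over the large latch's cap, and the jar and bush are clear. Next I press it.

Request:
servo_tool --commands '[{"x":0,"y":0,"z":1.4,"wx":0,"wy":0,"wz":0,"grip":0},{"x":0,"y":0,"z":2.6,"wx":0,"wy":0,"wz":0,"grip":0},{"x":0,"y":0,"z":3,"wx":0,"wy":0,"wz":0,"grip":0},{"x":0,"y":0,"z":3.3,"wx":0,"wy":0,"wz":0,"grip":0},{"x":0,"y":0,"z":3.6,"wx":0,"wy":0,"wz":0,"grip":0},{"x":0,"y":0,"z":3.9,"wx":0,"wy":0,"wz":0,"grip":0},{"x":0,"y":0,"z":4.2,"wx":0,"wy":0,"wz":0,"grip":0},{"x":0,"y":0,"z":4.5,"wx":0,"wy":0,"wz":0,"grip":0},{"x":0,"y":0,"z":4.5,"wx":0,"wy":0,"wz":0,"grip":0}]'

```text
t: 2.8
tool_pos: [0.4553, -0.0066, 0.0862]
tool_rot: [[-0.918, -0.397, 0.001], [-0.397, 0.918, 0.0], [-0.001, -0.0, -1.0]]
force: [0.2, 0.4, -0.8]
finger_gap: 0.0002
gripper_force: 0.0
```

Request:
servo_tool --commands '[{"x":0,"y":0,"z":0.2,"wx":0,"wy":0,"wz":0,"grip":0},{"x":0,"y":0,"z":0.4,"wx":0,"wy":0,"wz":0,"grip":0},{"x":0,"y":0,"z":0.4,"wx":0,"wy":0,"wz":0,"grip":0}]'

```text
t: 3.05
tool_pos: [0.4553, -0.0065, 0.0825]
tool_rot: [[-0.918, -0.397, 0.001], [-0.397, 0.918, -0.0], [-0.0, -0.0, -1.0]]
force: [-0.7, -1.6, 5.5]
finger_gap: -0.0002
gripper_force: 2.6
```

Request:
servo_tool --commands '[{"x":0,"y":0,"z":0.1,"wx":0,"wy":0,"wz":0,"grip":0},{"x":0,"y":0,"z":0.1,"wx":0,"wy":0,"wz":0,"grip":0}]'

```text
t: 3.22
tool_pos: [0.4554, -0.0065, 0.0824]
tool_rot: [[-0.918, -0.397, 0.001], [-0.397, 0.918, -0.0], [-0.001, -0.001, -1.0]]
force: [-5.2, -1.1, 18.3]
finger_gap: 0.0008
gripper_force: 9.0
```

Request:
servo_tool --commands '[{"x":0,"y":0,"z":0.1,"wx":0,"wy":0,"wz":0,"grip":0},{"x":0,"y":0,"z":0.1,"wx":0,"wy":0,"wz":0,"grip":0}]'

```text
t: 3.38
tool_pos: [0.4555, -0.0066, 0.0823]
tool_rot: [[-0.918, -0.398, 0.001], [-0.398, 0.918, -0.0], [-0.001, -0.001, -1.0]]
force: [-9.5, 1.0, 30.1]
finger_gap: -0.0001
gripper_force: 15.0
```

The large latch has hit its solid stop: 30 N and no further travel. Now I lift and go to the medium one.

Request:
servo_tool --commands '[{"x":0,"y":0,"z":-1,"wx":0,"wy":0,"wz":0,"grip":0},{"x":0,"y":0,"z":-4,"wx":0,"wy":0,"wz":0,"grip":0},{"x":-1,"y":1.2,"z":-7,"wx":0,"wy":0,"wz":0,"grip":0},{"x":-3.4,"y":4.2,"z":-8,"wx":0,"wy":0,"wz":0,"grip":0},{"x":-5.8,"y":7.2,"z":-8,"wx":0,"wy":0,"wz":0,"grip":0},{"x":-8.2,"y":10.2,"z":-8,"wx":0,"wy":0,"wz":0,"grip":0},{"x":-10.6,"y":13.2,"z":-8,"wx":0,"wy":0,"wz":0,"grip":0},{"x":-13,"y":16.2,"z":-8,"wx":0,"wy":0,"wz":0,"grip":0},{"x":-15.4,"y":19.2,"z":-8,"wx":0,"wy":0,"wz":0,"grip":0},{"x":-17.8,"y":22.3,"z":-7,"wx":0,"wy":0,"wz":0,"grip":0},{"x":-17.8,"y":22.3,"z":-5,"wx":0,"wy":0,"wz":0,"grip":0},{"x":-17.8,"y":22.3,"z":-5,"wx":0,"wy":0,"wz":0,"grip":0}]'

```text
t: 4.38
tool_pos: [0.5279, 0.2696, 0.1257]
tool_rot: [[-0.917, -0.398, -0.005], [-0.398, 0.917, -0.003], [0.006, -0.001, -1.0]]
force: [-1.5, -0.0, -1.3]
finger_gap: 0.0002
gripper_force: 0.0
```

```bash
python3 - <<'E'
from bench import bot
import cv2,numpy as np
o=bot.get_obs();print(o["t"],o["tool_pos"],o["force"],o["joint_positions"])
print((100*o["tool_rot"].T@(np.array([.5304,.2688,.082])-o["tool_pos"])).round(2))
w=bot.read_camera("wrist");s=bot.read_camera("scene")
m=np.vstack([cv2.resize(w[:,:,::-1],(480,300)),cv2.resize(s[110:210,230:390,::-1],(480,300),interpolation=cv2.INTER_CUBIC)]);cv2.imwrite("pics/w3.png",m)
E
```

```text
4.3833 [0.52790696 0.26959202 0.12568634] [-1.50435405 -0.01257461 -1.27020278] [ 4.58717601e+01  1.81627845e+01 -1.76312180e+01 -1.10179875e-01
 -5.45557873e+01 -1.12366455e+02]
[-0.22 -0.17  4.37]
```

View pics/w3.png

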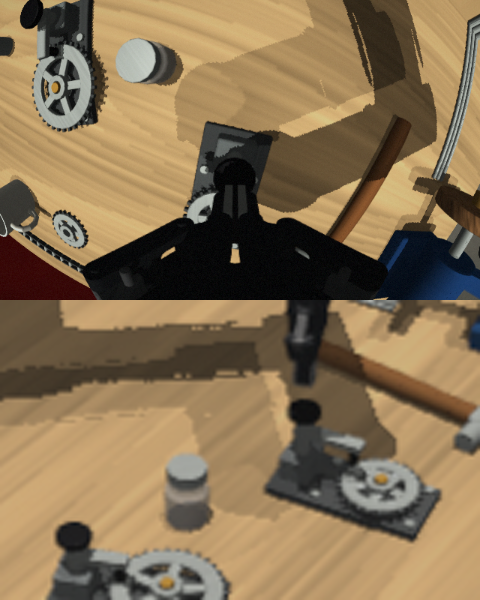

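The tips are over the medium cap. The jar is undisturbed and the large latch is visibly down. Pressing.

Request:
servo_tool --commands '[{"x":0,"y":0,"z":1.3,"wx":0,"wy":0,"wz":0,"grip":0},{"x":0,"y":0,"z":2.5,"wx":0,"wy":0,"wz":0,"grip":0},{"x":0,"y":0,"z":2.9,"wx":0,"wy":0,"wz":0,"grip":0},{"x":0,"y":0,"z":3.2,"wx":0,"wy":0,"wz":0,"grip":0},{"x":0,"y":0,"z":3.5,"wx":0,"wy":0,"wz":0,"grip":0},{"x":0,"y":0,"z":3.8,"wx":0,"wy":0,"wz":0,"grip":0},{"x":0,"y":0,"z":4.1,"wx":0,"wy":0,"wz":0,"grip":0},{"x":0,"y":0,"z":4.4,"wx":0,"wy":0,"wz":0,"grip":0},{"x":0,"y":0,"z":4.7,"wx":0,"wy":0,"wz":0,"grip":0},{"x":0,"y":0,"z":4.8,"wx":0,"wy":0,"wz":0,"grip":0},{"x":0,"y":0,"z":4.8,"wx":0,"wy":0,"wz":0,"grip":0}]'

```text
t: 5.4
tool_pos: [0.5303, 0.2686, 0.0826]
tool_rot: [[-0.918, -0.397, 0.001], [-0.397, 0.918, -0.0], [-0.001, -0.0, -1.0]]
force: [0.8, -3.1, 5.4]
finger_gap: 0.0001
gripper_force: 2.6
```

Request:
servo_tool --commands '[{"x":0,"y":0,"z":0.1,"wx":0,"wy":0,"wz":0,"grip":0},{"x":0,"y":0,"z":0.2,"wx":0,"wy":0,"wz":0,"grip":0},{"x":0,"y":0,"z":0.2,"wx":0,"wy":0,"wz":0,"grip":0}]'

```text
t: 5.65
tool_pos: [0.5304, 0.2686, 0.0825]
tool_rot: [[-0.918, -0.397, 0.002], [-0.397, 0.918, -0.0], [-0.001, -0.001, -1.0]]
force: [-4.6, -5.6, 19.9]
finger_gap: -0.0001
gripper_force: 10.1
```

Request:
servo_tool --commands '[{"x":0,"y":0,"z":0.1,"wx":0,"wy":0,"wz":0,"grip":0},{"x":0,"y":0,"z":0.1,"wx":0,"wy":0,"wz":0,"grip":0}]'

```text
t: 5.82
tool_pos: [0.5305, 0.2687, 0.0824]
tool_rot: [[-0.917, -0.398, 0.002], [-0.398, 0.918, 0.0], [-0.002, -0.001, -1.0]]
force: [-8.0, -6.6, 27.5]
finger_gap: -0.0004
gripper_force: 13.8
```

Request:
servo_tool --commands '[{"x":0,"y":0,"z":-1,"wx":0,"wy":0,"wz":0,"grip":0},{"x":0,"y":0,"z":-4,"wx":0,"wy":0,"wz":0,"grip":0},{"x":0,"y":0,"z":-7,"wx":0,"wy":0,"wz":0,"grip":0},{"x":1,"y":-1.75,"z":-9,"wx":0,"wy":0,"wz":0,"grip":0},{"x":3,"y":-5.25,"z":-9,"wx":0,"wy":0,"wz":0,"grip":0},{"x":5,"y":-8.75,"z":-9,"wx":0,"wy":0,"wz":0,"grip":0},{"x":7,"y":-12.25,"z":-9,"wx":0,"wy":0,"wz":0,"grip":0},{"x":9,"y":-15.75,"z":-9,"wx":0,"wy":0,"wz":0,"grip":0},{"x":11,"y":-19.25,"z":-9,"wx":0,"wy":0,"wz":0,"grip":0},{"x":13,"y":-22.75,"z":-9,"wx":0,"wy":0,"wz":0,"grip":0},{"x":15,"y":-26.2,"z":-9,"wx":0,"wy":0,"wz":0,"grip":0}]'

```text
t: 6.73
tool_pos: [0.4955, -0.0326, 0.1692]
tool_rot: [[-0.918, -0.397, 0.0], [-0.397, 0.918, 0.001], [-0.001, 0.0, -1.0]]
force: [1.5, -0.3, -0.9]
finger_gap: -0.0003
gripper_force: 0.0
```

Request:
servo_tool --commands '[{"x":2,"y":-3.5,"z":0,"wx":0,"wy":0,"wz":0,"grip":0},{"x":4,"y":-7,"z":0,"wx":0,"wy":0,"wz":0,"grip":0},{"x":6,"y":-10.5,"z":0,"wx":0,"wy":0,"wz":0,"grip":0},{"x":8,"y":-14,"z":0,"wx":0,"wy":0,"wz":0,"grip":0},{"x":10,"y":-17.5,"z":0,"wx":0,"wy":0,"wz":0,"grip":0},{"x":12,"y":-21,"z":0,"wx":0,"wy":0,"wz":0,"grip":0},{"x":13.7,"y":-24,"z":0,"wx":0,"wy":0,"wz":0,"grip":0},{"x":13.7,"y":-24,"z":2,"wx":0,"wy":0,"wz":0,"grip":0},{"x":13.7,"y":-24,"z":4,"wx":0,"wy":0,"wz":0,"grip":0},{"x":13.7,"y":-24,"z":4,"wx":0,"wy":0,"wz":0,"grip":0},{"x":13.7,"y":-24,"z":4,"wx":0,"wy":0,"wz":0,"grip":0}]'

```text
t: 7.65
tool_pos: [0.4648, -0.3057, 0.1284]
tool_rot: [[-0.918, -0.396, -0.003], [-0.396, 0.918, 0.001], [0.002, 0.002, -1.0]]
force: [-0.3, -0.5, 1.0]
finger_gap: 0.0001
gripper_force: 0.0
```

```bash
python3 - <<'E'
from bench import bot
import cv2,numpy as np
o=bot.get_obs();print(o["t"],o["tool_pos"],o["force"])
print((100*o["tool_rot"].T@(np.array([.4660,-.3065,.082])-o["tool_pos"])).round(2))
w=bot.read_camera("wrist");s=bot.read_camera("scene")
m=np.vstack([cv2.resize(w[:,:,::-1],(480,300)),cv2.resize(s[210:310,110:270,::-1],(480,300),interpolation=cv2.INTER_CUBIC)]);cv2.imwrite("pics/w4.png",m)
E
```

```text
7.65 [ 0.46480052 -0.3057297   0.12837364] [-0.27837192 -0.54605326  0.98650591]
[-0.09 -0.13  4.64]
```

View pics/w4.png

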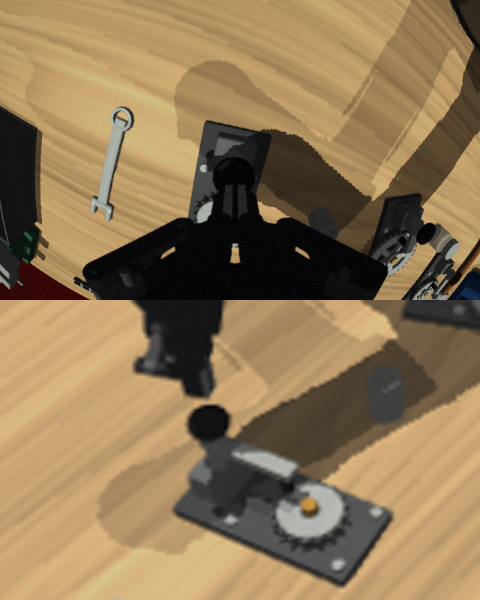

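The tips are over the small cap and nothing nearby is touched. Pressing.

Request:
servo_tool --commands '[{"x":0,"y":0,"z":1.3,"wx":0,"wy":0,"wz":0,"grip":0},{"x":0,"y":0,"z":2.5,"wx":0,"wy":0,"wz":0,"grip":0},{"x":0,"y":0,"z":2.9,"wx":0,"wy":0,"wz":0,"grip":0},{"x":0,"y":0,"z":3.2,"wx":0,"wy":0,"wz":0,"grip":0},{"x":0,"y":0,"z":3.5,"wx":0,"wy":0,"wz":0,"grip":0},{"x":0,"y":0,"z":3.8,"wx":0,"wy":0,"wz":0,"grip":0},{"x":0,"y":0,"z":4.1,"wx":0,"wy":0,"wz":0,"grip":0},{"x":0,"y":0,"z":4.4,"wx":0,"wy":0,"wz":0,"grip":0},{"x":0,"y":0,"z":4.7,"wx":0,"wy":0,"wz":0,"grip":0},{"x":0,"y":0,"z":4.8,"wx":0,"wy":0,"wz":0,"grip":0},{"x":0,"y":0,"z":4.8,"wx":0,"wy":0,"wz":0,"grip":0}]'

```text
t: 8.67
tool_pos: [0.4661, -0.306, 0.0825]
tool_rot: [[-0.918, -0.397, 0.001], [-0.397, 0.918, -0.001], [-0.001, -0.001, -1.0]]
force: [-3.0, 6.5, 14.9]
finger_gap: 0.0001
gripper_force: 7.2
```

Request:
servo_tool --commands '[{"x":0,"y":0,"z":0.1,"wx":0,"wy":0,"wz":0,"grip":0},{"x":0,"y":0,"z":0.2,"wx":0,"wy":0,"wz":0,"grip":0},{"x":0,"y":0,"z":0.2,"wx":0,"wy":0,"wz":0,"grip":0}]'

```text
t: 8.92
tool_pos: [0.4663, -0.3061, 0.0823]
tool_rot: [[-0.917, -0.398, 0.002], [-0.398, 0.917, -0.001], [-0.001, -0.002, -1.0]]
force: [-7.8, 10.7, 32.6]
finger_gap: -0.0002
gripper_force: 15.6
```

All three latches are now against their stops. I'll lift clear and check.

Request:
servo_tool --commands '[{"x":0,"y":0,"z":-1,"wx":0,"wy":0,"wz":0,"grip":0},{"x":0,"y":0,"z":-4,"wx":0,"wy":0,"wz":0,"grip":0},{"x":0,"y":0,"z":-7,"wx":0,"wy":0,"wz":0,"grip":0},{"x":0,"y":0,"z":-10,"wx":0,"wy":0,"wz":0,"grip":0},{"x":0,"y":-3,"z":-13,"wx":0,"wy":0,"wz":0,"grip":0},{"x":0,"y":-6,"z":-15,"wx":0,"wy":0,"wz":0,"grip":0},{"x":0,"y":-9,"z":-15,"wx":0,"wy":0,"wz":0,"grip":0},{"x":0,"y":-12,"z":-15,"wx":0,"wy":0,"wz":0,"grip":0},{"x":0,"y":-12,"z":-15,"wx":0,"wy":0,"wz":0,"grip":0},{"x":0,"y":-12,"z":-15,"wx":0,"wy":0,"wz":0,"grip":0}]'

```text
t: 9.75
tool_pos: [0.5129, -0.4175, 0.2276]
tool_rot: [[-0.919, -0.395, -0.002], [-0.395, 0.919, 0.001], [0.001, 0.001, -1.0]]
force: [0.1, 0.7, -0.0]
finger_gap: 0.0
gripper_force: 0.0
```

```bash
python3 - <<'E'
from bench import bot
import cv2
s=bot.read_camera("scene")
cv2.imwrite("pics/end.png",cv2.resize(s[120:320,130:400,::-1],(800,593),interpolation=cv2.INTER_CUBIC))
o=bot.get_obs();print(o["t"],o["tool_pos"],o["force"])
E
```

```text
9.8 [ 0.51258793 -0.41660776  0.22797005] [0.12391944 1.22297675 0.10533016]
```

View pics/end.png

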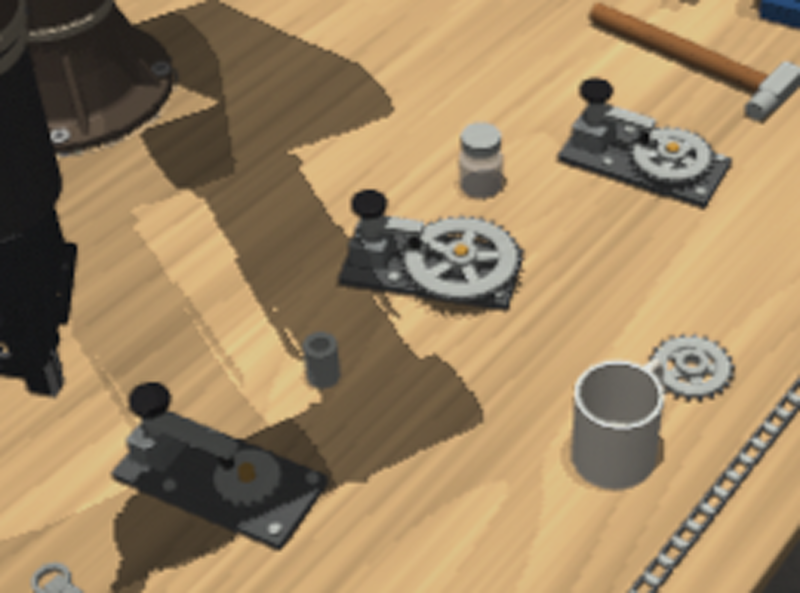

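All three caps now sit 3 to 4 px lower in the scene view, with the sprockets seated and the other objects in place. Handing in.

```bash
python3 -c "
from bench import bot
print(bot.hand_in())"
```

```text
the job is handed in; nothing more can be done
None
```

I pressed all three latches down to their solid stops in the order asked (large, medium, small) and handed the job in at about 10 s; the final picture shows the sprockets on their seats and nothing visibly disturbed.

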